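# Roll the copper roller up its ramp and hold it at the stop

## Task

Push the copper roller slowly up the wooden ramp with your fingertips, from its downhill side, until it lies squarely against the stop across the ramp, never letting it run back down. Do not grip, straddle or lift it, and leave the other things alone. Finish while still pressing it against the stop with the fingers, because it would roll back if you let go.

Things in the scene. Friction and masses are not known exactly. Their poses are not given: they have to be found in the camera images.
- ramp: Fixed plywood ramp with low wooden side rails. Origin: middle of its lower edge (toe), at bench height. Its x axis is level and points uphill, y across the ramp, z up. The running surface starts at bench height at x = 0 and rises at 0.122 rad (7 degrees, 12.3 mm per 100 mm of x) to x = 328 mm. It is 180 mm wide between rails; rails are 15 mm thick and stand 12 mm above the surface (square to it), from the toe to the top.
- deck: The ramp's sloping running surface (part of the ramp, same origin at the toe). Its x axis points up the slope along the surface, y across, z square to the surface, which is at z = 0.
- stop: Fixed upright stop, a wooden block with a steel face, 176 mm across the ramp, 32 mm thick, standing on the ramp 50 to 62 mm above its surface; how far up the ramp it stands varies (face 190 to 280 mm from the toe). Origin: foot of its downhill face, mid width, at bench height (below the ramp surface). x points level uphill, y across, z up; the downhill face is the plane x = 0, vertical, top at z = 85 mm.
- roller: Polished copper roller: 50 mm diameter, 150 mm long, 12 mm steel axle stubs standing 8 mm out of each end, 0.4 to 0.85 kg, slippery (friction about 0.3). Origin at its centre; y is the cylinder axis (x, z turn as it rolls). Starts lying on the bench, centre 30 to 70 mm before the ramp's toe, across the ramp, up to 0.2 rad askew. It rolls freely: let go on the slope, it runs back.
- roller_mid (a point): Centre of the roller, on its axis.
- roller_far (a point): Point on the roller's axis 40 mm from its centre towards +y of the roller.
- roller_near (a point): Point on the roller's axis 40 mm from its centre towards -y of the roller.
- hammer: Bystander: loose hammer, 240 mm long, lying beside the ramp on the side away from the robot. Leave alone.
- jar: Bystander: glass jar 56 mm in diameter, 70 mm tall with a dark lid, standing beside the toe of the ramp, on the side away from the robot. Origin under its centre. Leave alone.
- collar: Bystander: short copper collar, 60 mm outside diameter, 30 mm tall, standing on the bench on the robot's side of the ramp. Origin under its centre. Leave alone.

How it is judged:
By the outcome, as a careful person would: the job done as asked, in the order asked, and still so for the second after the job is handed in, while the arm keeps its last pose, push and grip.
It also fails if it takes over 42 s, if anything falls off the work surface, if the arm or the gripper's body presses on something with over 40 N, if the wrist force passes 120 N, or if a joint passes its speed limit or range.

## Robot

A 7-joint arm with a two-finger parallel gripper is mounted at the origin on the work surface. World frame = base frame: x ahead of the robot, y to its left, z up, the work surface at z = 0. Lengths are in m, angles in rad, forces in N, time in s.
With the tool pointing down it reaches from about 0.425 to 0.925 m from the base axis. Payload 6.8 kg.
Tool frame: the origin (TCP) lies at the very end of the fingers, on their centre line; the grasp point (between the pads) lies 19 mm behind it; z points along the fingers, x is the direction in which the jaws open and shut, and the axes are right-handed (so a half turn about z gives the same grasp; the last joint's range is limited). The gripper opens to 85 mm and grips with 20 to 120 N. Pads are 22 mm wide; open, the fingers measure 114 mm over their backs; the gripper's body (76 mm by 85 mm) begins 54 mm behind the grasp point. The pads swing forward as they close: fully open they stand 13 mm farther back than shut.
Start: joints at [-1.362, 0.477, 0.022, 1.555, -0.011, 1.109, -0.083], TCP at [0.21, 0.641, 0.2] pointing down, gripper open.
Joint ranges: [-2.96, 2.96], [-0.34, 2.1], [-1.41, 1.46], [0.24, 2.44], [-1.37, 4.51], [0.17, 1.92], [-2.96, 2.96]. Speed limits (rad/s): [2.39, 2.39, 3.14, 3.14, 3.14, 3.14, 3.14].

## Interface

Orientations are given as a rotation vector (axis times angle).
In Python, from bench import get_obs, imaging, hand_in gives the robot as it stands.
- The arm moves only by the tool send_rows, never from a script. Its argument "motion" is a list of rows, each an object with "dp": the shift along the world's x, y, z in m, a list of three; "rot": the turn, a rotation vector about the world's x, y, z in rad, a list of three; "grip": the finger opening in m, from 0 to 0.0854. In form: [{"dp": [dx, dy, dz], "rot": [ax, ay, az], "grip": grip}, ...]. A call has 1 to 20 rows; each row shifts and turns the pose as measured when the row begins; what a row does not reach is not made up. A row lasts 1/8 s, in which the tool goes at most 62.5 mm and 10.7 degrees, less where a joint would pass 70% of its speed; a pose out of reach is approached as far as the arm can. A call is refused whole if a number of a shift passes 0.0625 or a number of a turn 0.188, either way. A call with a gripper value outside its range is refused whole. The fingers move at their own pace and stop on an object; "grip_force" is the grip in N (left out, the last holds). Time passes only in rows, so rows that do not move let the fingers close. It gives the time, the measured TCP pose, the force and the opening at its end, in the units of the state.
- get_obs(): the state, without advancing time (a new reading comes with each control period).
- imaging.grab_frame(name): name is "scene" or "top" or "wrist"; returns a dict with "img" (480x640x3 uint8, red, green, blue), "fx", "fy", "cx", "cy" (pixels), "R" (3x3) and "t" (3): a world point X has camera coordinates R X + t. Camera axes: x right, y down, z forward; pixel columns grow to the right and rows downward; lengths in m; the calibration is good to about 2 mm. A picture is of the moment at which its call begins. There is no depth.
- hand_in(): hands the job in, once; it reports no verdict.
The state is a dict: "clock": time; "joints": joint angles; "qvel": joint speeds; "tau": joint torques, N m; "tcp_pos": TCP position; "orientation": TCP orientation; "contact_force": force on the tool from outside, world axes, zero at the start; "moment": the same for the moment, N m; "grip_width": finger opening in m.
Only numpy, scipy, OpenCV 4.12 (cv2) and the standard library are available. Lean on these libraries where they do the work, as an engineer would, in place of code of your own. Each camera call takes 0.05 s, during which the arm holds its last target. There are 200 camera calls.

## Working session

There is one attempt and no reset: what is moved stays moved. The work goes in short steps, Python scripts to look and compute and a tool call to move; the robot and the scene stay as the last step left them, time stands still between calls to the robot, and variables do not carry over. Pictures are saved under pics/ and viewed, about 8 in all and at most 12, crops included, and the job is handed in when it is done.

Besides the shell and the picture viewer there is one more tool, called after "Emit:" as name(argument=value, ...) on one line, values as JSON. send_rows: Moves the arm, as the interface text tells. Its arguments: {"type":"object","properties":{"motion":{"type":"array","items":{"type":"object","properties":{"dp":{"type":"array","items":{"type":"number"}},"rot":{"type":"array","items":{"type":"number"}},"grip":{"type":"number"}}}},"grip_force":{"type":"number"}},"required":["motion"]}

```bash
mkdir -p pics
cat > h.py <<'E'
import numpy as np, cv2
from bench import get_obs, imaging, hand_in
def grab(name, fn=None):
    f=imaging.grab_frame(name)
    if fn: cv2.imwrite('pics/'+fn, f['img'][:,:,::-1])
    return f
def ray(f,u,v):
    R=np.array(f['R']);t=np.array(f['t'])
    d=R.T@np.array([(u-f['cx'])/f['fx'],(v-f['cy'])/f['fy'],1]); return -R.T@t,d
def onz(f,u,v,z):
    o,d=ray(f,u,v); return o+d*(z-o[2])/d[2]
def proj(f,X):
    c=np.array(f['R'])@np.array(X)+np.array(f['t']); return f['fx']*c[0]/c[2]+f['cx'], f['fy']*c[1]/c[2]+f['cy']
E
python3 - <<'E'
from h import *
import pickle
a=grab('top','top1.png');b=grab('scene','scene1.png')
pickle.dump((a,b),open('f1.pkl','wb'))
o=get_obs();print({k:np.round(v,3) for k,v in o.items()})
for f in(a,b):print(-np.array(f['R']).T@f['t'])
E
```

```text
{'clock': np.float64(0.1), 'joints': array([-1.362,  0.478,  0.022,  1.556, -0.011,  1.109, -0.083]), 'qvel': array([ 0.001, -0.002,  0.   , -0.003,  0.   ,  0.001, -0.001]), 'tau': array([ 5.0000e-03, -5.9776e+01,  1.6140e+00, -2.8196e+01,  1.3000e-02,
        5.0000e-03, -0.0000e+00]), 'tcp_pos': array([0.21 , 0.641, 0.2  ]), 'orientation': array([ 2.543e+00,  1.843e+00, -2.000e-03]), 'contact_force': array([ 0.265,  0.215, -0.153]), 'moment': array([0.006, 0.009, 0.055]), 'grip_width': np.float64(0.085)}
[0.3825444  0.10058797 0.94956566]
[1.09085533 0.75263452 0.64613111]
```

View pics/top1.png

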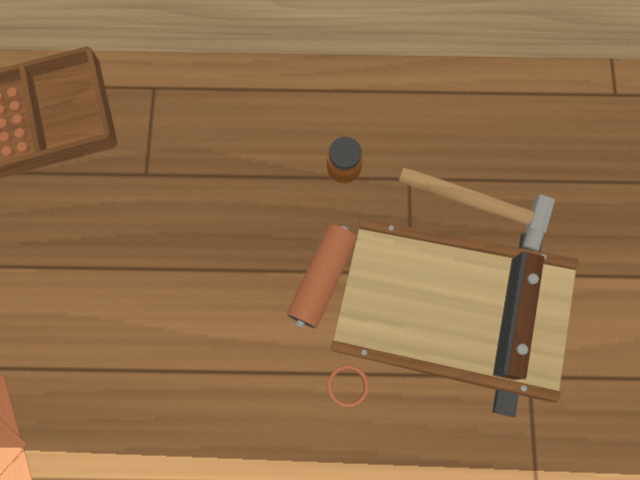

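View pics/scene1.png

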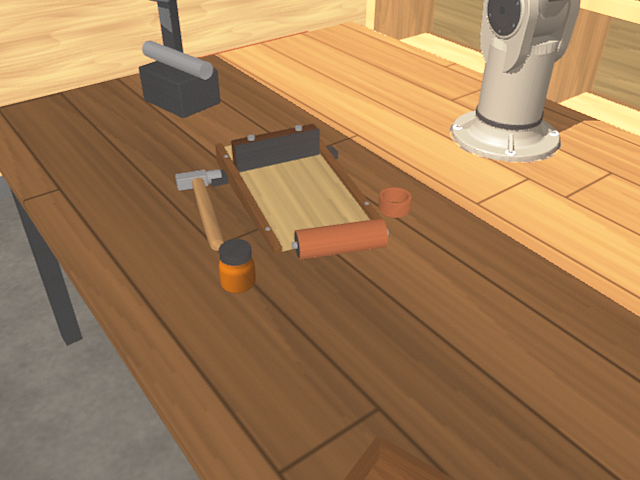

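Top view: roller at about (323,276), ends at (344,229) and (301,324); toe edge of the ramp from (360,228) to (335,350); stop face at about (497,376)–(517,250); jar (345,158); collar (348,386).

```bash
cat > m.py <<'E'
from h import *
import pickle
a,b=pickle.load(open('f1.pkl','rb'))
print('tcp proj',proj(a,[.21,.641,.2]),proj(b,[.21,.641,.2]),'base',proj(a,[0,0,0]),proj(b,[0,0,0]))
for n,u,v,z in [('stub',344,229,.025),('stub',301,324,.025),('toeO1',361,223,.012),('toeO2',333,352,.012),('topO1',578,263,.052),('topO2',557,397,.052),
 ('stopfacetop1',525,250,.085),('stopfacetop2',509,377,.085),('jar',345,160,.035),('collar',348,386,.03)]:
    print(n,np.round(onz(a,u,v,z),4))
for f,box in((a,(270,210,380,345)),(b,(285,210,395,265))):
    im=f['img'];hsv=cv2.cvtColor(im,cv2.COLOR_RGB2HSV)
    x0,y0,x1,y1=box
    m=np.zeros(im.shape[:2],np.uint8);s=hsv[y0:y1,x0:x1]
    m[y0:y1,x0:x1]=((s[...,0]<11)&(s[...,1]>130)&(s[...,2]>110))*255
    c=max(cv2.findContours(m,0,1)[0],key=cv2.contourArea);print(cv2.contourArea(c),cv2.minAreaRect(c))
    r=cv2.boxPoints(cv2.minAreaRect(c)); print(r.round(1).tolist())
    if f is a: 
        for p in r: print(onz(a,*p,.03).round(4))
E
python3 m.py
python3 - <<'E'
import cv2
im=cv2.imread('pics/top1.png')[200:410,280:590]
cv2.imwrite('pics/c1.png',cv2.resize(im,None,fx=2.5,fy=2.5,interpolation=2))
E
```

```text
tcp proj (np.float64(-168.86943038907788), np.float64(551.7918438255151)) (np.float64(834.818826718199), np.float64(230.9506945964184)) base (np.float64(396.8761642303449), np.float64(697.2793671657007)) (np.float64(503.96879083568774), np.float64(136.1279182478267))
stub [0.6341 0.0762 0.025 ]
stub [0.4874 0.1386 0.025 ]
toeO1 [0.6478 0.0494 0.012 ]
toeO2 [0.4482 0.0905 0.012 ]
topO1 [ 0.5804 -0.2684  0.052 ]
topO2 [ 0.3884 -0.2228  0.052 ]
stopfacetop1 [ 0.5909 -0.1807  0.085 ]
stopfacetop2 [ 0.4135 -0.1478  0.085 ]
jar [0.7434 0.0759 0.035 ]
collar [0.3991 0.0686 0.03  ]
204.0 ((317.92547607421875, 260.1824951171875), (15.063368797302246, 73.22087860107422), 28.92642593383789)
[[293.6000061035156, 288.6000061035156], [329.0, 224.5], [342.20001220703125, 231.8000030517578], [306.79998779296875, 295.8999938964844]]
[0.5394 0.1507 0.03  ]
[0.6395 0.0993 0.03  ]
[0.6283 0.079  0.03  ]
[0.5287 0.1308 0.03  ]
2428.0 ((341.38494873046875, 238.571533203125), (29.247034072875977, 91.29036712646484), 82.09283447265625)
[[294.20001220703125, 230.39999389648438], [384.6000061035156, 217.8000030517578], [388.6000061035156, 246.8000030517578], [298.20001220703125, 259.29998779296875]]
```

View pics/c1.png

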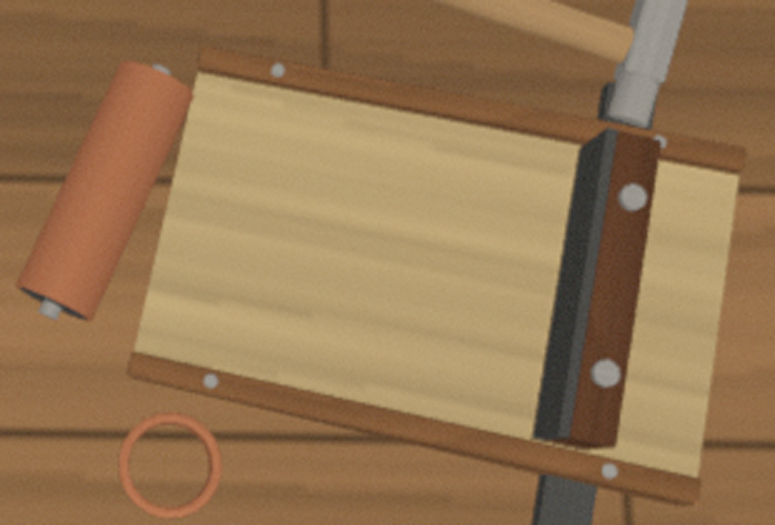

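Emit:
send_rows(motion=[{"dp": [0.03,-0.036,0],"rot": [0,0,-0.165],"grip": 0.085},{"dp": [0.03,-0.036,0],"rot": [0,0,-0.165],"grip": 0.085},{"dp": [0.03,-0.036,0],"rot": [0,0,-0.165],"grip": 0.085},{"dp": [0.03,-0.036,0],"rot": [0,0,-0.165],"grip": 0.085},{"dp": [0.03,-0.036,0],"rot": [0,0,-0.165],"grip": 0.085},{"dp": [0.03,-0.036,0],"rot": [0,0,-0.165],"grip": 0.085},{"dp": [0.03,-0.036,0],"rot": [0,0,-0.165],"grip": 0.085},{"dp": [0.03,-0.036,0],"rot": [0,0,-0.165],"grip": 0.085},{"dp": [0.03,-0.036,0],"rot": [0,0,-0.165],"grip": 0.085},{"dp": [0.03,-0.036,0],"rot": [0,0,-0.165],"grip": 0.085}])

```text
clock: 1.35
tcp_pos: [0.5113, 0.2702, 0.1956]
orientation: [-3.064, 0.686, 0.011]
contact_force: [0.4, 0.2, -0.6]
grip_width: 0.0849
```

```bash
cat >> h.py <<'E'
from scipy.spatial.transform import Rotation as Ro
C0=np.array([.561,.107]);TOE=np.array([.548,.070]);YAW=-.199
u=np.array([np.sin(YAW),-np.cos(YAW)]);v=np.array([np.cos(YAW),np.sin(YAW)])
def st():
    o=get_obs();M=Ro.from_rotvec(o['orientation']).as_matrix();p=o['tcp_pos']
    print('t',round(float(o['clock']),2),'p',p.round(4),'xyaw',round(float(np.arctan2(M[1,0],M[0,0])),3),'z',M[:,2].round(3),'F',np.round(o['contact_force'],1),'M',np.round(o['moment'],2),'ramp xy',((p[:2]-TOE)@u).round(4),((p[:2]-TOE)@v).round(4),'j',np.round(o['joints'],2),'w',o['grip_width'])
E
python3 - <<'E'
from h import *
st()
import pickle
a,b=pickle.load(open('f1.pkl','rb'))
p=lambda x,y,z:onz(a,280+x/2.5,200+y/2.5,z).round(4)
i1,i2=p(198,72,0),p(133,355,0)
print(i1,i2,(i1+i2)/2,np.arctan2(*(i1-i2)[1::-1]))
s1,s2=p(612,130,.085),p(570,440,.085)
print(s1,s2,np.arctan2(*(s1-s2)[1::-1]))
t1,t2=p(740,175,.0403),p(699,477,.0403)
print(t1,t2,(t1+t2)/2-(i1+i2)/2)
E
```

```text
t 1.35 p [0.5113 0.2702 0.1956] xyaw -0.44 z [-0.006  0.003 -1.   ] F [ 0.4  0.2 -0.6] M [ 0.04 -0.03 -0.03] ramp xy -0.189 -0.0755 j [-0.99  0.35  0.5   1.82 -0.2   1.02 -0.84] w 0.08489527009884361
[0.6416 0.0515 0.    ] [0.4639 0.0903 0.    ] [0.55275 0.0709  0.     ] -0.21497166413450405
[ 0.588  -0.1803  0.085 ] [ 0.4148 -0.1465  0.085 ] -0.19272788981436764
[ 0.5723 -0.2693  0.0403] [ 0.397  -0.2313  0.0403] [-0.0681 -0.3212  0.0403]
```

Emit:
send_rows(motion=[{"dp": [0.027,-0.03,-0.01],"rot": [0,0,0.02],"grip": 0.085},{"dp": [0.027,-0.03,-0.02],"rot": [0,0,0.02],"grip": 0.085},{"dp": [0.026,-0.028,-0.03],"rot": [0,0,0],"grip": 0.085},{"dp": [0,0,-0.03],"rot": [0,0,0],"grip": 0.085},{"dp": [0,0,-0.03],"rot": [0,0,0],"grip": 0.085},{"dp": [0,0,-0.025],"rot": [0,0,0],"grip": 0.085},{"dp": [0,0,-0.02],"rot": [0,0,0],"grip": 0.085},{"dp": [0,0,-0.005],"rot": [0,0,0],"grip": 0.085}])

```text
clock: 2.35
tcp_pos: [0.595, 0.1735, 0.019]
orientation: [3.075, -0.637, -0.01]
contact_force: [0.0, -0.3, 1.4]
grip_width: 0.0845
```

```bash
sed -i 's/TOE=.*/TOE=np.array([.5525,.071]);YAW=-.205/' h.py
python3 - <<'E'
from h import *
st()
f=grab('scene');cv2.imwrite('pics/s2.png',cv2.resize(f['img'][130:330,220:470,::-1],None,fx=3,fy=3,interpolation=2))
grab('top','t2.png')
E
```

```text
t 2.35 p [0.595  0.1735 0.019 ] xyaw -0.408 z [-0.007  0.    -1.   ] F [ 0.  -0.3  1.4] M [ 0.04 -0.01 -0.05] ramp xy -0.109 0.0208 j [-0.68  0.64  0.42  1.84 -0.37  0.74 -0.47] w 0.08445313609389793
```

View pics/s2.png

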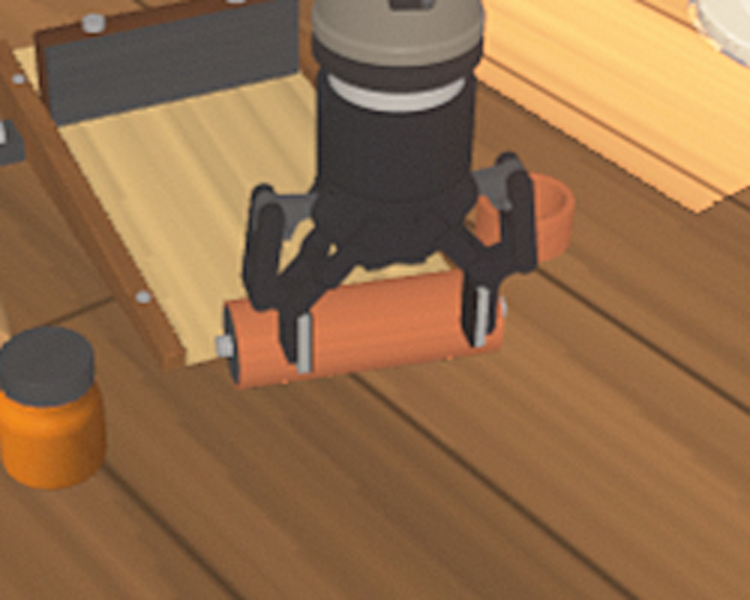

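Emit:
send_rows(motion=[{"dp": [-0.002,0.001,-0.008],"rot": [0,0,0],"grip": 0.085},{"dp": [-0.002,0.001,-0.007],"rot": [0,0,0],"grip": 0.085},{"dp": [-0.001,0,-0.002],"rot": [0,0,0],"grip": 0.085},{"dp": [-0.004,-0.009,0],"rot": [0,0,0],"grip": 0.085},{"dp": [-0.003,-0.007,0],"rot": [0,0,0],"grip": 0.085},{"dp": [-0.002,-0.0045,0],"rot": [0,0,0],"grip": 0.085},{"dp": [-0.002,-0.0045,0],"rot": [0,0,0],"grip": 0.085},{"dp": [0,0,0],"rot": [0,0,0],"grip": 0.085}])

```text
clock: 3.45
tcp_pos: [0.5805, 0.149, 0.005]
orientation: [-3.074, 0.638, 0.002]
contact_force: [0.6, 0.7, -0.5]
grip_width: 0.0851
```

Run:
```python
from h import *
st()
f=grab('scene');g=grab('top')
A=cv2.resize(f['img'][150:280,240:420,::-1],(540,390));B=cv2.resize(g['img'][200:400,270:400,::-1],(253,390))
cv2.imwrite('pics/s3.png',np.hstack([A,B]))
```

```text
t 3.45 p [0.5805 0.149  0.005 ] xyaw -0.409 z [-0.001  0.003 -1.   ] F [ 0.6  0.7 -0.5] M [0.02 0.   0.05] ramp xy -0.0821 0.0116 j [-0.65  0.64  0.4   1.9  -0.38  0.68 -0.43] w 0.0850706402317324
```

View pics/s3.png

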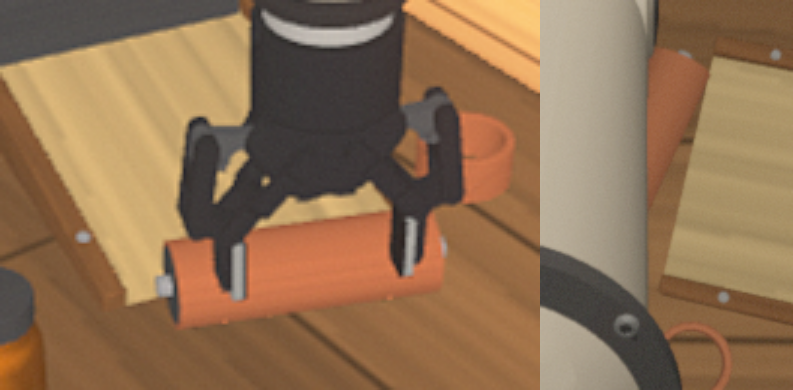

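Emit:
send_rows(motion=[{"dp": [-0.001,-0.0027,-0.002],"rot": [0,0,0],"grip": 0.085},{"dp": [-0.001,-0.0027,-0.001],"rot": [0,0,0],"grip": 0.085},{"dp": [-0.001,-0.0027,0],"rot": [0,0,0],"grip": 0.085},{"dp": [-0.001,-0.0027,0],"rot": [0,0,0],"grip": 0.085},{"dp": [-0.001,-0.0018,0],"rot": [0,0,0.015],"grip": 0.085},{"dp": [-0.001,-0.0018,0],"rot": [0,0,0.017],"grip": 0.085}])

```text
clock: 4.3
tcp_pos: [0.5745, 0.135, 0.0016]
orientation: [-3.084, 0.582, 0.002]
contact_force: [0.2, 0.0, 0.2]
grip_width: 0.0851
```

```bash
cat > look.py <<'E'
from h import *
import sys
st()
f=grab('scene');im=f['img'];hsv=cv2.cvtColor(im,cv2.COLOR_RGB2HSV)
x0,y0,x1,y1=200,120,378,270
m=np.zeros(im.shape[:2],np.uint8);s=hsv[y0:y1,x0:x1]
m[y0:y1,x0:x1]=((s[...,0]<11)&(s[...,1]>130)&(s[...,2]>110))*255
c=np.vstack([k for k in cv2.findContours(m,0,1)[0] if cv2.contourArea(k)>20]).reshape(-1,2)
print('roller px bbox',c.min(0),c.max(0), cv2.minAreaRect(c))
if len(sys.argv)>1: cv2.imwrite('pics/'+sys.argv[1],cv2.resize(im[110:290,220:440,::-1],None,fx=3,fy=3,interpolation=2))
E
python3 look.py s4.png
python3 - <<'E'
from h import *
import pickle
a,b=pickle.load(open('f1.pkl','rb'))
for s in(-.045,.045): print(proj(b,[.5805+s*.917,.149-s*.398,.018]))
E
```

```text
t 4.3 p [0.5745 0.135  0.0016] xyaw -0.373 z [-0.     0.003 -1.   ] F [0.2 0.  0.2] M [-0.01 -0.   -0.01] ramp xy -0.0672 0.0085 j [-0.62  0.63  0.39  1.92 -0.38  0.66 -0.38] w 0.08506577885387344
roller px bbox [295 221] [377 259] ((337.0799865722656, 239.0600128173828), (29.274221420288086, 81.03443908691406), 81.8698959350586)
(np.float64(371.7425966961274), np.float64(254.4296165295678))
(np.float64(318.63692118198026), np.float64(262.2020931273545))
```

View pics/s4.png

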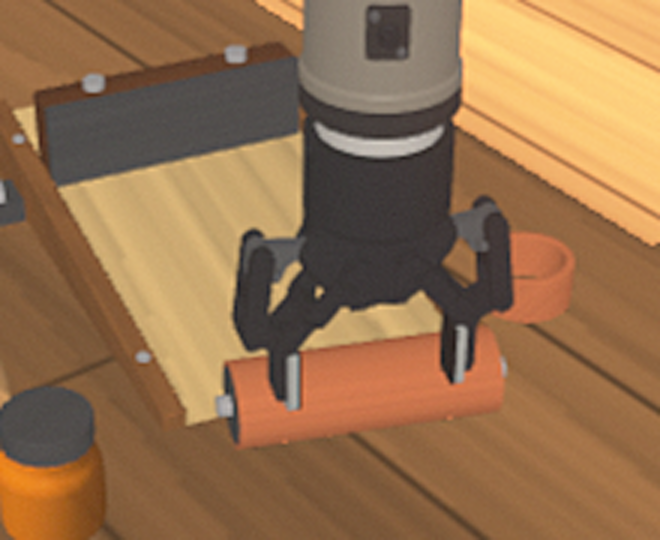

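Run:
```python
from h import *
import pickle
a,b=pickle.load(open('f1.pkl','rb'))
def tip(p,yaw,px,off):
    o,d=ray(b,*px);n=np.array([-np.sin(yaw),np.cos(yaw),0])
    k=(n@(np.array(p)-o)+off)/(n@d);X=o+k*d
    return X.round(4),'dz',(X[2]-p[2]).round(4),'along',((X-p)[:2]@[np.cos(yaw),np.sin(yaw)]).round(4)
for P,y,l in [((.595,.1735,.019),-.408,[(320.7,253.5),(380,245.5)]),((.5805,.149,.005),-.409,[(319,249.3),(375.7,241.7)]),((.5745,.135,.0016),-.373,[(316.7,246.5),(373,237.5)])]:
    for px in l:
        for off in(-.011,0,.011): print(off,tip(P,y,px,off))
```

```text
-0.011 (array([0.6295, 0.1466, 0.0493]), 'dz', np.float64(0.0303), 'along', np.float64(0.0423))
0 (array([0.6364, 0.1556, 0.0582]), 'dz', np.float64(0.0392), 'along', np.float64(0.0451))
0.011 (array([0.6432, 0.1646, 0.0671]), 'dz', np.float64(0.0481), 'along', np.float64(0.0478))
-0.011 (array([0.5399, 0.1853, 0.0481]), 'dz', np.float64(0.0291), 'along', np.float64(-0.0552))
0 (array([0.5481, 0.1938, 0.057 ]), 'dz', np.float64(0.038), 'along', np.float64(-0.0511))
0.011 (array([0.5563, 0.2022, 0.0659]), 'dz', np.float64(0.0469), 'along', np.float64(-0.0469))
-0.011 (array([0.6145, 0.1223, 0.0356]), 'dz', np.float64(0.0306), 'along', np.float64(0.0418))
0 (array([0.6213, 0.1313, 0.0444]), 'dz', np.float64(0.0394), 'along', np.float64(0.0445))
0.011 (array([0.6282, 0.1403, 0.0531]), 'dz', np.float64(0.0481), 'along', np.float64(0.0472))
-0.011 (array([0.5263, 0.1605, 0.0346]), 'dz', np.float64(0.0296), 'along', np.float64(-0.0543))
0 (array([0.5344, 0.169 , 0.0433]), 'dz', np.float64(0.0383), 'along', np.float64(-0.0503))
0.011 (array([0.5425, 0.1775, 0.0521]), 'dz', np.float64(0.0471), 'along', np.float64(-0.0462))
-0.011 (array([0.6096, 0.1095, 0.0312]), 'dz', np.float64(0.0296), 'along', np.float64(0.042))
0 (array([0.6164, 0.1186, 0.0399]), 'dz', np.float64(0.0383), 'along', np.float64(0.045))
0.011 (array([0.6233, 0.1277, 0.0487]), 'dz', np.float64(0.0471), 'along', np.float64(0.0481))
-0.011 (array([0.5185, 0.1451, 0.0306]), 'dz', np.float64(0.029), 'along', np.float64(-0.0558))
0 (array([0.5267, 0.1537, 0.0393]), 'dz', np.float64(0.0377), 'along', np.float64(-0.0514))
0.011 (array([0.5348, 0.1624, 0.0481]), 'dz', np.float64(0.0465), 'along', np.float64(-0.0469))
```

Run:
```python
from h import *
import pickle
a,b=pickle.load(open('f1.pkl','rb'))
for n,X in [('farstub',(.6341,.0762,.025)),('nearstub',(.4874,.1386,.025)),('toeO1',(.6478,.0494,.012)),('stoptop far',(.588,-.1803,.085)),('jar base',(.7434,.0759,0))]: print(n,np.round(proj(b,X),1))
f=grab('wrist','w1.png');P=-np.array(f['R']).T@f['t'];print(P)
for s in(-.045,.045):
  for z in(.0146,.04): print(s,z,np.round(proj(f,[.5745+s*.931,.135-s*.364,z]),1))
```

```text
farstub [292.9 245. ]
nearstub [384.1 231.8]
toeO1 [277.4 246.4]
stoptop far [235.1 145.9]
jar base [237.2 282. ]
[0.60160913 0.20441855 0.17555447]
-0.045 0.0146 [235.  284.6]
-0.045 0.04 [220.9 309.1]
0.045 0.0146 [411.6 284.7]
0.045 0.04 [425.7 309.2]
```

View pics/w1.png

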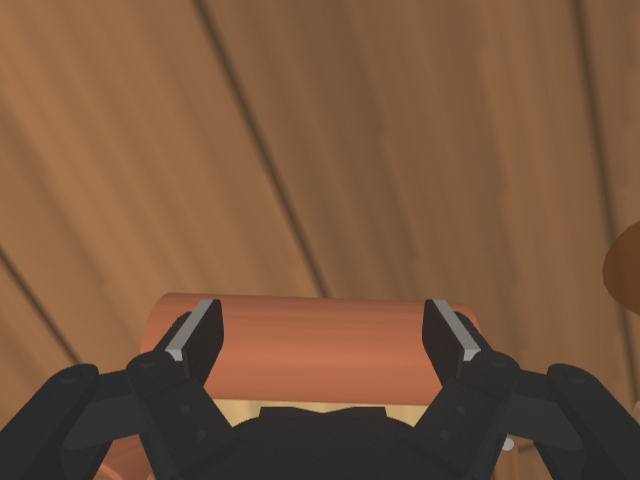

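Run:
```python
from h import *
import pickle
a,b=pickle.load(open('f1.pkl','rb'));f=grab('wrist')
P=lambda f:np.diag([1,1,1])@np.array([[f['fx'],0,f['cx']],[0,f['fy'],f['cy']],[0,0,1]])@np.c_[np.array(f['R']),np.array(f['t'])]
o=get_obs();M=Ro.from_rotvec(o['orientation']).as_matrix()
for w,s in[((211,300),(373,237.5)),((434,300),(316.7,246.5))]:
    X=cv2.triangulatePoints(P(f),P(b),np.array(w,float),np.array(s,float));X=(X[:3]/X[3]).ravel()
    print(X.round(4),'tool',(M.T@(X-o['tcp_pos'])).round(4),proj(f,X),proj(b,X))
# roller silhouette prediction in wrist
n=np.array([.39,.92,0]);c=np.array([.561,.107,.025])
for th in(0,30,60,90,150):
    t=np.radians(th);print(th,np.round(proj(f,c+.025*(n*np.cos(t)+np.array([0,0,1])*np.sin(t))),1))
for e in((.6341,.0762,.025),(.4874,.1386,.025)):print(proj(f,e))
```

```text
[0.5325 0.1595 0.0453] tool [-0.0481 -0.0076 -0.0436] (np.float64(208.5450035789708), np.float64(299.72783478825977)) (np.float64(372.7999516699046), np.float64(237.5494985763383))
[0.6206 0.1244 0.0452] tool [ 0.0467 -0.0071 -0.0437] (np.float64(434.8708825205611), np.float64(301.0036730294)) (np.float64(316.786389252582), np.float64(246.5759419160253))
0 [319.8 305.4]
30 [319.3 325.3]
60 [318.6 355. ]
90 [317.8 384.1]
150 [317.2 402.9]
(np.float64(474.4833049507354), np.float64(353.1098025138149))
(np.float64(160.28777241508135), np.float64(345.18263259876096))
```

Emit:
send_rows(motion=[{"dp": [0.004,0.01,0.02],"rot": [0,0,0],"grip": 0.045},{"dp": [0.006,0.015,0.015],"rot": [0,0,0],"grip": 0.045},{"dp": [0.006,0.015,0],"rot": [0,0,0],"grip": 0.045},{"dp": [0,0,0],"rot": [0,0,0],"grip": 0.045}])

```text
clock: 4.95
tcp_pos: [0.5904, 0.1765, 0.0367]
orientation: [-3.084, 0.585, 0.003]
contact_force: [0.0, -0.5, -0.7]
grip_width: 0.0449
```

Run:
```python
from h import *
st()
f=grab('wrist');g=grab('scene')
import pickle;pickle.dump((f,g,get_obs()),open('f5.pkl','wb'))
A=f['img'][200:480,150:490,::-1];B=cv2.resize(g['img'][130:270,270:440,::-1],None,fx=2,fy=2,interpolation=2)
cv2.imwrite('pics/s5.png',np.hstack([A,B]))
```

```text
t 4.95 p [0.5904 0.1765 0.0367] xyaw -0.375 z [-0.002  0.003 -1.   ] F [ 0.  -0.5 -0.7] M [-0.04 -0.04 -0.06] ramp xy -0.1111 0.0156 j [-0.7   0.61  0.42  1.85 -0.35  0.76 -0.46] w 0.044930632750566385
```

View pics/s5.png

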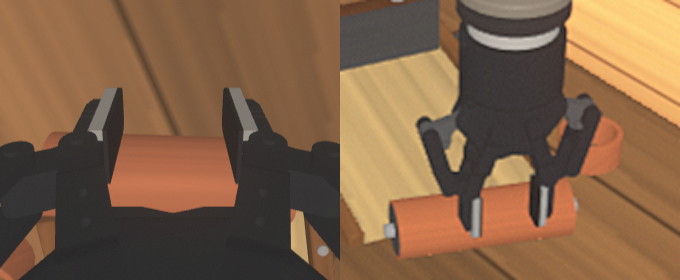

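Run:
```python
from h import *
import pickle
f,b,o=pickle.load(open('f5.pkl','rb'))
P=lambda f:np.array([[f['fx'],0,f['cx']],[0,f['fy'],f['cy']],[0,0,1]])@np.c_[np.array(f['R']),np.array(f['t'])]
M=Ro.from_rotvec(o['orientation']).as_matrix()
for w,s in[((263,288),(371.5,243)),((381,288),(338.5,248))]:
    X=cv2.triangulatePoints(P(f),P(b),np.array(w,float),np.array(s,float));X=(X[:3]/X[3]).ravel()
    print(X.round(4),'tool',(M.T@(X-o['tcp_pos'])).round(4),proj(f,X),proj(b,X))
```

```text
[0.5685 0.1953 0.0721] tool [-0.0276 -0.0117 -0.0355] (np.float64(261.26724765964735), np.float64(287.34776399674877)) (np.float64(371.33473813685583), np.float64(242.98951134824713))
[0.6176 0.1758 0.0727] tool [ 0.0252 -0.0116 -0.0362] (np.float64(381.5258455694529), np.float64(288.46854527684576)) (np.float64(338.55511315528054), np.float64(248.03412714032444))
```

Emit:
send_rows(motion=[{"dp": [0,0,-0.012],"rot": [0,0,-0.025],"grip": 0.085},{"dp": [0,0,-0.012],"rot": [0,0,0],"grip": 0.085},{"dp": [0,0,-0.012],"rot": [0,0,0],"grip": 0.085},{"dp": [0,0,-0.01],"rot": [0,0,0],"grip": 0.085},{"dp": [0,0,-0.008],"rot": [0,0,0],"grip": 0.085},{"dp": [0,0,-0.004],"rot": [0,0,0],"grip": 0.085},{"dp": [0,0,0],"rot": [0,0,0],"grip": 0.085}])

```text
clock: 5.92
tcp_pos: [0.5879, 0.1714, -0.0279]
orientation: [3.075, -0.634, -0.01]
contact_force: [-0.4, -0.6, -0.1]
grip_width: 0.0851
```

Run:
```python
from h import *
st()
f=grab('wrist');g=grab('scene')
import pickle;pickle.dump((f,g,get_obs()),open('f6.pkl','wb'))
A=f['img'][200:480,130:510,::-1];B=cv2.resize(g['img'][130:270,270:440,::-1],None,fx=2,fy=2,interpolation=2)
cv2.imwrite('pics/s6.png',np.hstack([A,B]))
```

```text
t 5.92 p [ 0.5879  0.1714 -0.0279] xyaw -0.407 z [-0.006 -0.001 -1.   ] F [-0.4 -0.6 -0.1] M [-0.02  0.06  0.03] ramp xy -0.1055 0.0142 j [-0.66  0.7   0.38  1.87 -0.41  0.65 -0.44] w 0.08511622303303629
```

View pics/s6.png

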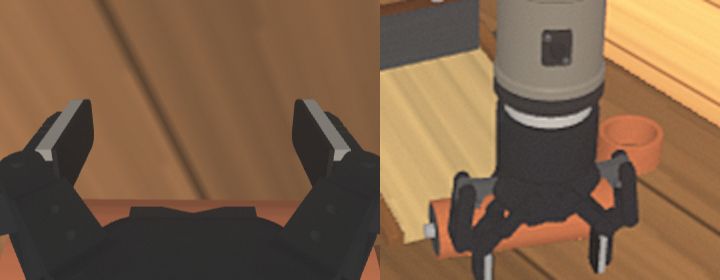

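Emit:
send_rows(motion=[{"dp": [-0.0025,-0.0055,0.001],"rot": [0,0,0],"grip": 0.085},{"dp": [-0.0025,-0.0055,0.001],"rot": [0,0,0],"grip": 0.085},{"dp": [-0.0025,-0.0055,0],"rot": [0,0,0],"grip": 0.085},{"dp": [-0.002,-0.0045,0],"rot": [0,0,0],"grip": 0.085},{"dp": [-0.001,-0.0025,0],"rot": [0,0,0],"grip": 0.085},{"dp": [-0.001,-0.0025,0],"rot": [0,0,0],"grip": 0.085}])

```text
clock: 6.78
tcp_pos: [0.5766, 0.1435, -0.024]
orientation: [3.076, -0.635, -0.006]
contact_force: [0.0, -0.3, -0.6]
grip_width: 0.0853
```

```bash
cat > look.py <<'E'
from h import *
import sys
st()
f=grab('wrist');im=f['img'];hsv=cv2.cvtColor(im,cv2.COLOR_RGB2HSV)
m=((hsv[...,0]<9)&(hsv[...,1]>130)&(hsv[...,2]>120)).astype(np.uint8)
m=cv2.morphologyEx(m,cv2.MORPH_OPEN,np.ones((5,5)))
r=[(x,int(np.argmax(m[:,x]))) for x in range(100,560,40) if m[:,x].any()]
print('roller top edge cols:',r)
g=grab('scene')['img'];h=cv2.cvtColor(g,cv2.COLOR_RGB2HSV)
q=((h[...,0]<9)&(h[...,1]>130)&(h[...,2]>120)).astype(np.uint8)*255;q[:,:215]=0;q[:110]=0;q[275:]=0;q[:,400:]=0
for k in cv2.findContours(cv2.morphologyEx(q,cv2.MORPH_OPEN,np.ones((3,3))),0,1)[0]:
    if cv2.contourArea(k)>30: print('scene blob',cv2.boundingRect(k))
if len(sys.argv)>1:
    cv2.imwrite('pics/'+sys.argv[1],np.hstack([im[200:480,130:510,::-1],cv2.resize(g[110:280,220:440,::-1],(362,280))]))
E
python3 look.py
```

```text
t 6.78 p [ 0.5766  0.1435 -0.024 ] xyaw -0.407 z [-0.004  0.    -1.   ] F [ 0.  -0.3 -0.6] M [-0.01 -0.05  0.  ] ramp xy -0.0759 0.0088 j [-0.63  0.67  0.37  1.92 -0.4   0.63 -0.4 ] w 0.08531709099608076
roller top edge cols: []
```

Emit:
send_rows(motion=[{"dp": [-0.001,-0.0018,-0.001],"rot": [0,0,0],"grip": 0.085},{"dp": [-0.001,-0.0018,-0.001],"rot": [0,0,0],"grip": 0.085},{"dp": [-0.001,-0.0018,0],"rot": [0,0,0],"grip": 0.085},{"dp": [-0.001,-0.0018,0],"rot": [0,0,0],"grip": 0.085}])

```text
clock: 7.38
tcp_pos: [0.5724, 0.1363, -0.0263]
orientation: [3.076, -0.634, -0.006]
contact_force: [0.4, -0.2, 0.5]
grip_width: 0.0849
```

```bash
sed -i 's/<9)/<12)/;s/\[...,2\]>120/[...,2]>90/;s/<9)/<12)/' look.py; python3 look.py s7.png
```

```text
t 7.38 p [ 0.5724  0.1363 -0.0263] xyaw -0.407 z [-0.004  0.    -1.   ] F [ 0.4 -0.2  0.5] M [ 0.04  0.01 -0.02] ramp xy -0.068 0.0062 j [-0.62  0.67  0.37  1.93 -0.4   0.62 -0.39] w 0.08493153404958567
roller top edge cols: [(100, 466), (140, 441), (220, 351), (260, 341), (300, 341), (340, 341), (380, 341), (420, 341), (500, 453)]
scene blob (379, 229, 8, 16)
scene blob (296, 228, 16, 29)
scene blob (321, 222, 47, 32)
scene blob (390, 203, 10, 15)
scene blob (384, 187, 16, 15)
```

View pics/s7.png

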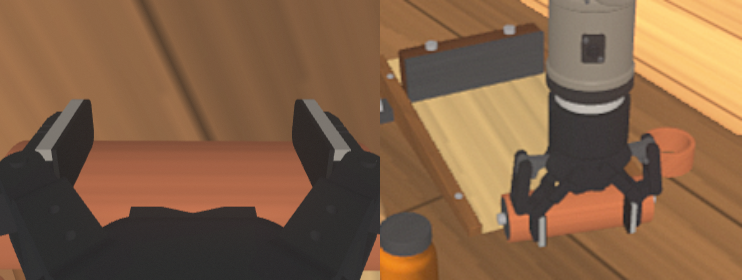

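Emit:
send_rows(motion=[{"dp": [-0.001,-0.0018,0],"rot": [0,0,0],"grip": 0.085},{"dp": [-0.001,-0.0018,0],"rot": [0,0,0],"grip": 0.085},{"dp": [-0.001,-0.0018,0],"rot": [0,0,0],"grip": 0.085}])

```text
clock: 7.85
tcp_pos: [0.5693, 0.1306, -0.0262]
orientation: [3.076, -0.634, -0.006]
contact_force: [0.6, 0.3, 0.1]
grip_width: 0.0848
```

```bash
python3 look.py
```

```text
t 7.85 p [ 0.5693  0.1306 -0.0262] xyaw -0.407 z [-0.004  0.    -1.   ] F [0.6 0.3 0.1] M [ 0.   -0.01 -0.02] ramp xy -0.0618 0.0043 j [-0.61  0.67  0.37  1.94 -0.4   0.61 -0.38] w 0.08483870575782583
roller top edge cols: [(100, 466), (140, 441), (220, 351), (260, 341), (300, 341), (340, 341), (380, 341), (420, 341), (500, 453)]
scene blob (378, 227, 7, 16)
scene blob (295, 226, 16, 29)
scene blob (320, 220, 48, 31)
scene blob (385, 187, 15, 31)
```

Emit:
send_rows(motion=[{"dp": [-0.0005,-0.002,0],"rot": [0,0,0.017],"grip": 0.085},{"dp": [-0.0005,-0.002,0],"rot": [0,0,0.017],"grip": 0.085},{"dp": [-0.0005,-0.002,0],"rot": [0,0,0.017],"grip": 0.085},{"dp": [-0.0005,-0.002,0],"rot": [0,0,0.017],"grip": 0.085},{"dp": [-0.0005,-0.002,0],"rot": [0,0,0.017],"grip": 0.085},{"dp": [-0.0005,-0.002,0],"rot": [0,0,0.017],"grip": 0.085}])

```text
clock: 8.7
tcp_pos: [0.5663, 0.1181, -0.0261]
orientation: [3.106, -0.466, -0.005]
contact_force: [0.2, 1.1, 0.3]
grip_width: 0.0852
```

```bash
python3 look.py
```

```text
t 8.7 p [ 0.5663  0.1181 -0.0261] xyaw -0.298 z [-0.003  0.    -1.   ] F [0.2 1.1 0.3] M [ 0.15 -0.02 -0.03] ramp xy -0.0489 0.004 j [-0.57  0.65  0.34  1.95 -0.37  0.6  -0.28] w 0.08522157485809422
roller top edge cols: [(100, 466), (140, 336), (220, 351), (260, 345), (300, 348), (340, 352), (380, 356), (420, 360), (500, 453)]
scene blob (295, 229, 13, 19)
scene blob (373, 220, 9, 17)
scene blob (318, 214, 45, 31)
scene blob (384, 187, 16, 31)
```

Emit:
send_rows(motion=[{"dp": [-0.005,-0.001,0],"rot": [0,0,0.018],"grip": 0.085},{"dp": [-0.005,-0.001,0],"rot": [0,0,0.018],"grip": 0.085},{"dp": [-0.005,-0.001,0],"rot": [0,0,0.018],"grip": 0.085},{"dp": [-0.005,-0.001,0],"rot": [0,0,0.018],"grip": 0.085},{"dp": [-0.0025,-0.002,0],"rot": [0,0,0.018],"grip": 0.085}])

```text
clock: 9.43
tcp_pos: [0.542, 0.1117, -0.0261]
orientation: [3.125, -0.317, -0.006]
contact_force: [0.1, 0.8, 0.7]
grip_width: 0.0849
```

```bash
python3 look.py
```

```text
t 9.43 p [ 0.542   0.1117 -0.0261] xyaw -0.202 z [-0.004 -0.    -1.   ] F [0.1 0.8 0.7] M [ 0.13 -0.08 -0.04] ramp xy -0.0377 -0.0185 j [-0.56  0.62  0.31  2.01 -0.34  0.56 -0.21] w 0.08491267938315278
roller top edge cols: [(100, 466), (140, 448), (220, 351), (260, 349), (300, 356), (340, 363), (380, 371), (420, 378), (500, 453), (540, 456)]
scene blob (291, 211, 27, 29)
scene blob (330, 207, 40, 28)
scene blob (384, 203, 16, 15)
scene blob (392, 187, 8, 15)
```

Emit:
send_rows(motion=[{"dp": [-0.0005,-0.0025,0.0003],"rot": [0,0,0],"grip": 0.085},{"dp": [-0.0005,-0.0025,0.0003],"rot": [0,0,0],"grip": 0.085},{"dp": [-0.0005,-0.0025,0.0003],"rot": [0,0,0],"grip": 0.085},{"dp": [-0.0005,-0.0025,0.0003],"rot": [0,0,0],"grip": 0.085},{"dp": [-0.0005,-0.0025,0.0003],"rot": [0,0,0],"grip": 0.085},{"dp": [-0.0005,-0.0025,0.0003],"rot": [0,0,0],"grip": 0.085}])

```text
clock: 10.28
tcp_pos: [0.5398, 0.0962, -0.0239]
orientation: [-3.125, 0.319, 0.004]
contact_force: [1.2, 0.9, 1.7]
grip_width: 0.0851
```

```bash
python3 look.py
```

```text
t 10.28 p [ 0.5398  0.0962 -0.0239] xyaw -0.203 z [-0.003  0.    -1.   ] F [1.2 0.9 1.7] M [ 0.31 -0.05 -0.15] ramp xy -0.0221 -0.0176 j [-0.53  0.61  0.31  2.02 -0.34  0.56 -0.18] w 0.0851242848955343
roller top edge cols: [(100, 355), (140, 441), (220, 351), (260, 347), (300, 353), (340, 358), (380, 364), (420, 369), (500, 453)]
scene blob (289, 208, 25, 29)
scene blob (325, 201, 40, 30)
scene blob (379, 187, 21, 31)
```

Emit:
send_rows(motion=[{"dp": [-0.0005,-0.0025,0.0003],"rot": [0,0,0],"grip": 0.085},{"dp": [-0.0005,-0.0025,0.0003],"rot": [0,0,0],"grip": 0.085},{"dp": [-0.0005,-0.0025,0.0003],"rot": [0,0,0],"grip": 0.085},{"dp": [-0.0005,-0.0025,0.0003],"rot": [0,0,0],"grip": 0.085},{"dp": [-0.0005,-0.0025,0.0003],"rot": [0,0,0],"grip": 0.085},{"dp": [-0.0005,-0.0025,0.0003],"rot": [0,0,0],"grip": 0.085}])

```text
clock: 11.12
tcp_pos: [0.5365, 0.0801, -0.022]
orientation: [-3.125, 0.319, 0.004]
contact_force: [-0.2, 2.1, 1.3]
grip_width: 0.0847
```

```bash
python3 look.py
```

```text
t 11.12 p [ 0.5365  0.0801 -0.022 ] xyaw -0.203 z [-0.003  0.    -1.   ] F [-0.2  2.1  1.3] M [ 0.28 -0.07 -0.07] ramp xy -0.0057 -0.0175 j [-0.5   0.6   0.31  2.04 -0.34  0.55 -0.16] w 0.08467898103519536
roller top edge cols: [(100, 327), (140, 441), (220, 351), (260, 344), (300, 347), (340, 351), (380, 354), (420, 357), (500, 453)]
scene blob (288, 205, 22, 28)
scene blob (321, 195, 39, 32)
scene blob (378, 187, 22, 31)
```

Emit:
send_rows(motion=[{"dp": [-0.0005,-0.0025,0.0003],"rot": [0,0,0],"grip": 0.085},{"dp": [-0.0005,-0.0025,0.0003],"rot": [0,0,0],"grip": 0.085},{"dp": [-0.0005,-0.0025,0.0003],"rot": [0,0,0],"grip": 0.085},{"dp": [-0.0005,-0.0025,0.0003],"rot": [0,0,0],"grip": 0.085},{"dp": [-0.0005,-0.0025,0.0003],"rot": [0,0,0],"grip": 0.085},{"dp": [-0.0005,-0.0025,0.0003],"rot": [0,0,0],"grip": 0.085},{"dp": [-0.0005,-0.0025,0.0003],"rot": [0,0,0],"grip": 0.085},{"dp": [-0.0005,-0.0025,0.0003],"rot": [0,0,0],"grip": 0.085}])

```text
clock: 12.22
tcp_pos: [0.5321, 0.0587, -0.0195]
orientation: [3.125, -0.319, -0.005]
contact_force: [0.1, 1.8, 0.8]
grip_width: 0.085
```

```bash
python3 look.py s8.png
```

```text
t 12.22 p [ 0.5321  0.0587 -0.0195] xyaw -0.204 z [-0.003  0.    -1.   ] F [0.1 1.8 0.8] M [ 0.31 -0.03 -0.08] ramp xy 0.0162 -0.0174 j [-0.47  0.59  0.31  2.05 -0.33  0.55 -0.12] w 0.08503270992820439
roller top edge cols: [(100, 290), (140, 441), (220, 351), (260, 343), (300, 345), (340, 347), (380, 348), (420, 350), (500, 453)]
scene blob (283, 199, 22, 28)
scene blob (315, 188, 39, 33)
scene blob (378, 187, 22, 31)
```

View pics/s8.png

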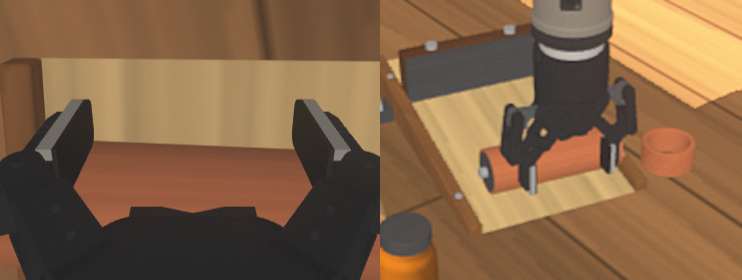

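Run:
```python
from h import *
import pickle
a,b=pickle.load(open('f1.pkl','rb'))
X=onz(b,282.6,214.4,.032)[:2]-TOE;print('far stub ramp xy',X@u,X@v)
```

```text
far stub ramp xy 0.05919407484266262 0.06374686404242248
```

Emit:
send_rows(motion=[{"dp": [-0.0007,-0.0026,0.0003],"rot": [0,0,0.011],"grip": 0.085},{"dp": [-0.0007,-0.0026,0.0003],"rot": [0,0,0.011],"grip": 0.085},{"dp": [-0.0007,-0.0026,0.0003],"rot": [0,0,0.011],"grip": 0.085},{"dp": [-0.0007,-0.0026,0.0003],"rot": [0,0,0.011],"grip": 0.085},{"dp": [-0.0007,-0.0026,0.0003],"rot": [0,0,0.011],"grip": 0.085},{"dp": [-0.0007,-0.0026,0.0003],"rot": [0,0,0.011],"grip": 0.085},{"dp": [-0.0007,-0.0026,0.0003],"rot": [0,0,0.011],"grip": 0.085},{"dp": [-0.0007,-0.0026,0.0003],"rot": [0,0,0.011],"grip": 0.085}])

```text
clock: 13.32
tcp_pos: [0.5261, 0.0364, -0.0169]
orientation: [3.136, -0.172, -0.005]
contact_force: [0.6, 1.3, -0.2]
grip_width: 0.0849
```

```bash
cat >> look.py <<'E'
# far end of roller in scene: leftmost copper blob edge -> ramp coords
F=imaging.grab_frame('scene') if 0 else None
import pickle
b=pickle.load(open('f1.pkl','rb'))[1]
ks=[cv2.boundingRect(k) for k in cv2.findContours(cv2.morphologyEx(q,cv2.MORPH_OPEN,np.ones((3,3))),0,1)[0] if cv2.contourArea(k)>100]
k=min(ks);z=.0252+.1228*((get_obs()['tcp_pos'][:2]-TOE)@u+.036)
# end face: ask which axis-end body point (v=75 from centre) reprojects; use stub pixel left of blob
h2=g[k[1]:k[1]+k[3]+8,k[0]-14:k[0]+4].astype(int);st_=(h2.min(2)>105)&((h2.max(2)-h2.min(2))<30)
ys,xs=np.nonzero(st_)
if len(xs):
    X=onz(b,xs.mean()+k[0]-14,ys.mean()+k[1],z)[:2]-TOE;print('stub px',xs.mean()+k[0]-14,ys.mean()+k[1],len(xs),'ramp xy',X@u,X@v)
E
python3 look.py
```

```text
t 13.32 p [ 0.5261  0.0364 -0.0169] xyaw -0.109 z [-0.003 -0.    -1.   ] F [ 0.6  1.3 -0.2] M [ 0.33 -0.01 -0.09] ramp xy 0.0393 -0.0188 j [-0.41  0.57  0.28  2.07 -0.3   0.54 -0.02] w 0.08493442697403938
roller top edge cols: [(100, 226), (140, 441), (220, 351), (260, 346), (300, 351), (340, 355), (380, 359), (420, 363), (500, 453)]
scene blob (279, 190, 22, 28)
scene blob (378, 187, 22, 31)
scene blob (312, 179, 36, 32)
stub px 277.4594594594595 205.59459459459458 37 ramp xy 0.0853682265534603 0.0628012481480322
```

Emit:
send_rows(motion=[{"dp": [-0.0006,-0.0026,0.0003],"rot": [0,0,0],"grip": 0.085},{"dp": [-0.0006,-0.0026,0.0003],"rot": [0,0,0],"grip": 0.085},{"dp": [-0.0006,-0.0026,0.0003],"rot": [0,0,0],"grip": 0.085},{"dp": [-0.0006,-0.0026,0.0003],"rot": [0,0,0],"grip": 0.085},{"dp": [-0.0006,-0.0026,0.0003],"rot": [0,0,0],"grip": 0.085},{"dp": [-0.0006,-0.0026,0.0003],"rot": [0,0,0],"grip": 0.085},{"dp": [-0.0006,-0.0026,0.0003],"rot": [0,0,0],"grip": 0.085},{"dp": [-0.0006,-0.0026,0.0003],"rot": [0,0,0],"grip": 0.085},{"dp": [-0.0006,-0.0026,0.0003],"rot": [0,0,0],"grip": 0.085},{"dp": [-0.0006,-0.0026,0.0003],"rot": [0,0,0],"grip": 0.085}])

```text
clock: 14.68
tcp_pos: [0.5196, 0.0084, -0.0138]
orientation: [3.136, -0.173, -0.005]
contact_force: [0.3, 1.8, -0.1]
grip_width: 0.085
```

```bash
python3 look.py
```

```text
t 14.68 p [ 0.5196  0.0084 -0.0138] xyaw -0.11 z [-0.003 -0.    -1.   ] F [ 0.3  1.8 -0.1] M [ 0.28 -0.01 -0.13] ramp xy 0.068 -0.0195 j [-0.36  0.56  0.28  2.09 -0.3   0.54  0.03] w 0.0849993473144443
roller top edge cols: [(100, 163), (140, 441), (220, 351), (260, 347), (300, 350), (340, 354), (380, 358), (420, 362), (500, 453)]
scene blob (378, 187, 22, 31)
scene blob (273, 181, 21, 27)
scene blob (305, 170, 37, 32)
stub px 271.6111111111111 196.36111111111111 36 ramp xy 0.11296535082527925 0.06295048091069887
```

Emit:
send_rows(motion=[{"dp": [-0.0006,-0.0029,0.0003],"rot": [0,0,0],"grip": 0.085},{"dp": [-0.0006,-0.0029,0.0003],"rot": [0,0,0],"grip": 0.085},{"dp": [-0.0006,-0.0029,0.0004],"rot": [0,0,0],"grip": 0.085},{"dp": [-0.0006,-0.0029,0.0004],"rot": [0,0,0],"grip": 0.085},{"dp": [-0.0006,-0.0029,0.0004],"rot": [0,0,-0.008],"grip": 0.085},{"dp": [-0.0006,-0.0029,0.0004],"rot": [0,0,-0.008],"grip": 0.085},{"dp": [-0.0006,-0.0029,0.0004],"rot": [0,0,-0.008],"grip": 0.085},{"dp": [-0.0006,-0.0029,0.0004],"rot": [0,0,-0.008],"grip": 0.085},{"dp": [-0.0006,-0.0029,0.0004],"rot": [0,0,-0.008],"grip": 0.085},{"dp": [-0.0006,-0.0029,0.0004],"rot": [0,0,-0.008],"grip": 0.085},{"dp": [-0.0006,-0.0029,0.0004],"rot": [0,0,-0.008],"grip": 0.085},{"dp": [-0.0006,-0.0029,0.0004],"rot": [0,0,-0.008],"grip": 0.085}])

```text
clock: 16.27
tcp_pos: [0.5117, -0.0289, -0.0089]
orientation: [3.128, -0.281, -0.005]
contact_force: [0.0, 0.8, 0.1]
grip_width: 0.0849
```

```bash
python3 look.py
```

```text
t 16.27 p [ 0.5117 -0.0289 -0.0089] xyaw -0.179 z [-0.004 -0.    -1.   ] F [0.  0.8 0.1] M [ 0.28 -0.03 -0.04] ramp xy 0.1061 -0.0196 j [-0.31  0.54  0.3   2.1  -0.31  0.54  0.04] w 0.0848564430109178
roller top edge cols: [(100, 118), (140, 441), (220, 351), (260, 343), (300, 344), (340, 345), (380, 346), (420, 347), (500, 453)]
scene blob (378, 187, 22, 31)
scene blob (266, 171, 20, 26)
scene blob (295, 158, 39, 33)
stub px 265.1290322580645 185.58064516129033 31 ramp xy 0.14540904522439924 0.06278517422646221
```

Emit:
send_rows(motion=[{"dp": [-0.0006,-0.0029,0.0004],"rot": [0,0,-0.009],"grip": 0.085},{"dp": [-0.0006,-0.0029,0.0004],"rot": [0,0,-0.009],"grip": 0.085},{"dp": [-0.0006,-0.0029,0.0004],"rot": [0,0,-0.008],"grip": 0.085},{"dp": [-0.0006,-0.0029,0.0004],"rot": [0,0,0],"grip": 0.085},{"dp": [-0.0006,-0.0029,0.0004],"rot": [0,0,0],"grip": 0.085},{"dp": [-0.0006,-0.0029,0.0004],"rot": [0,0,0],"grip": 0.085},{"dp": [-0.0006,-0.0029,0.0004],"rot": [0,0,0],"grip": 0.085},{"dp": [-0.0006,-0.0029,0.0004],"rot": [0,0,0],"grip": 0.085},{"dp": [-0.0006,-0.0029,0.0004],"rot": [0,0,0],"grip": 0.085},{"dp": [-0.0006,-0.0029,0.0004],"rot": [0,0,0],"grip": 0.085},{"dp": [-0.0006,-0.0029,0.0004],"rot": [0,0,0],"grip": 0.085},{"dp": [-0.0006,-0.0029,0.0004],"rot": [0,0,0],"grip": 0.085},{"dp": [-0.0006,-0.0029,0.0004],"rot": [0,0,0],"grip": 0.085},{"dp": [-0.0006,-0.0029,0.0004],"rot": [0,0,0],"grip": 0.085},{"dp": [-0.0006,-0.0029,0.0004],"rot": [0,0,0],"grip": 0.085},{"dp": [-0.0006,-0.0026,0.0004],"rot": [0,0,0],"grip": 0.085},{"dp": [-0.0006,-0.0026,0.0003],"rot": [0,0,0],"grip": 0.085},{"dp": [-0.0006,-0.0026,0.0003],"rot": [0,0,0],"grip": 0.085}])

```text
clock: 18.62
tcp_pos: [0.5004, -0.0837, -0.0013]
orientation: [3.124, -0.322, -0.005]
contact_force: [0.5, 1.4, 0.0]
grip_width: 0.085
```

```bash
python3 look.py
```

```text
t 18.62 p [ 0.5004 -0.0837 -0.0013] xyaw -0.206 z [-0.003 -0.    -1.   ] F [0.5 1.4 0. ] M [ 0.23 -0.14  0.07] ramp xy 0.1621 -0.0195 j [-0.21  0.52  0.31  2.11 -0.3   0.55  0.12] w 0.08503185351208589
roller top edge cols: [(140, 441), (220, 351), (260, 341), (300, 341), (340, 341), (380, 341), (420, 341), (500, 342)]
scene blob (378, 187, 22, 31)
scene blob (256, 155, 20, 25)
scene blob (283, 143, 37, 32)
stub px 254.625 168.875 32 ramp xy 0.19974465070863975 0.06290285266845952
```

Emit:
send_rows(motion=[{"dp": [-0.0004,-0.002,0.0002],"rot": [0,0,0],"grip": 0.085},{"dp": [-0.0004,-0.002,0.0002],"rot": [0,0,0],"grip": 0.085},{"dp": [-0.0004,-0.002,0.0002],"rot": [0,0,0],"grip": 0.085},{"dp": [-0.0004,-0.002,0.0002],"rot": [0,0,0],"grip": 0.085},{"dp": [-0.0004,-0.002,0.0002],"rot": [0,0,0],"grip": 0.085},{"dp": [-0.0004,-0.002,0.0002],"rot": [0,0,0],"grip": 0.085}])

```text
clock: 19.48
tcp_pos: [0.4985, -0.094, -0.0001]
orientation: [-3.123, 0.322, 0.004]
contact_force: [2.9, 9.2, -0.5]
grip_width: 0.0851
```

```bash
python3 look.py
```

```text
t 19.48 p [ 4.985e-01 -9.400e-02 -1.000e-04] xyaw -0.206 z [-0.003  0.002 -1.   ] F [ 2.9  9.2 -0.5] M [ 2.06 -0.55 -0.5 ] ramp xy 0.1726 -0.0193 j [-0.18  0.52  0.31  2.11 -0.3   0.55  0.14] w 0.08507671494113132
roller top edge cols: [(140, 441), (220, 350), (260, 340), (300, 341), (340, 341), (380, 341), (420, 341), (500, 342)]
scene blob (378, 187, 22, 31)
scene blob (254, 152, 20, 25)
scene blob (281, 140, 38, 32)
stub px 252.5 166.0 34 ramp xy 0.2097277817202014 0.06346562535544648
```

Emit:
send_rows(motion=[{"dp": [-0.0004,-0.002,0],"rot": [0,0,0],"grip": 0.085},{"dp": [-0.0004,-0.002,0],"rot": [0,0,0],"grip": 0.085},{"dp": [-0.0004,-0.002,0],"rot": [0,0,0],"grip": 0.085}])

```text
clock: 19.95
tcp_pos: [0.4985, -0.0935, -0.0002]
orientation: [-3.116, 0.319, 0.005]
contact_force: [1.2, 8.1, 1.0]
grip_width: 0.0849
```

```bash
python3 look.py s9.png
python3 - <<'E'
from h import *
f=grab('top');g=grab('scene')
A=cv2.resize(g['img'][90:250,210:430,::-1],(440,320));B=cv2.resize(f['img'][200:410,320:560,::-1],(366,320))[:,:358]
cv2.imwrite('pics/s10.png',np.hstack([A,B]));st()
E
```

```text
t 19.95 p [ 4.985e-01 -9.350e-02 -2.000e-04] xyaw -0.204 z [-0.002  0.01  -1.   ] F [1.2 8.1 1. ] M [ 1.48 -0.23 -0.42] ramp xy 0.172 -0.0194 j [-0.17  0.52  0.3   2.11 -0.31  0.55  0.15] w 0.08490559959390696
roller top edge cols: [(140, 441), (220, 350), (260, 341), (300, 341), (340, 342), (380, 342), (420, 342), (500, 344)]
scene blob (378, 187, 22, 31)
scene blob (254, 152, 20, 25)
scene blob (281, 140, 38, 32)
stub px 252.45714285714286 165.9142857142857 35 ramp xy 0.2101555136492282 0.06339905979960832
t 20.15 p [ 4.985e-01 -9.340e-02 -2.000e-04] xyaw -0.204 z [-0.002  0.01  -1.   ] F [1.3 7.4 1.1] M [ 1.55 -0.32 -0.38] ramp xy 0.172 -0.0194 j [-0.17  0.52  0.3   2.11 -0.31  0.55  0.15] w 0.08513027303773045
```

View pics/s10.png

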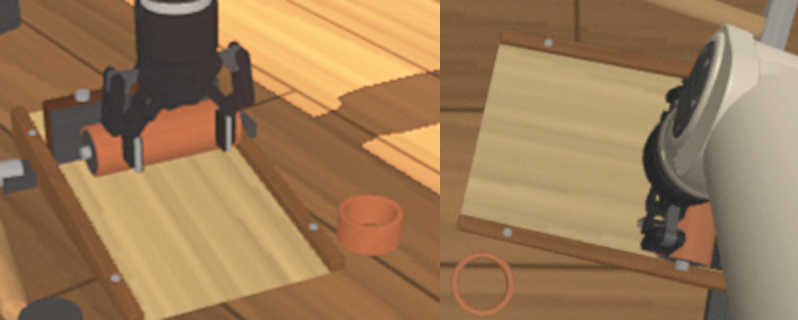

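Emit:
send_rows(motion=[{"dp": [-0.0004,-0.0022,0],"rot": [0,0,-0.012],"grip": 0.085},{"dp": [-0.0004,-0.0022,0],"rot": [0,0,-0.015],"grip": 0.085},{"dp": [-0.0004,-0.0022,0],"rot": [0,0,-0.015],"grip": 0.085}])

```text
clock: 20.52
tcp_pos: [0.4993, -0.0925, -0.0001]
orientation: [-3.103, 0.372, 0.004]
contact_force: [1.3, 8.1, 1.0]
grip_width: 0.0851
```

```bash
python3 look.py
```

```text
t 20.52 p [ 4.993e-01 -9.250e-02 -1.000e-04] xyaw -0.238 z [-0.001  0.017 -1.   ] F [1.3 8.1 1. ] M [ 1.74 -0.43  0.39] ramp xy 0.1709 -0.0188 j [-0.17  0.52  0.31  2.11 -0.32  0.55  0.13] w 0.08512546260999475
roller top edge cols: [(140, 441), (220, 352), (260, 345), (300, 344), (340, 343), (380, 342), (420, 342), (500, 341)]
scene blob (378, 187, 22, 31)
scene blob (254, 152, 19, 25)
scene blob (280, 140, 38, 32)
stub px 252.4848484848485 165.72727272727272 33 ramp xy 0.21101480694296273 0.06303471592873328
```

Emit:
send_rows(motion=[{"dp": [-0.0004,-0.0022,0],"rot": [0,0,0.012],"grip": 0.085},{"dp": [-0.0004,-0.0022,0],"rot": [0,0,0.006],"grip": 0.085},{"dp": [-0.0004,-0.0022,0],"rot": [0,0,0],"grip": 0.085}])

```text
clock: 21.0
tcp_pos: [0.4988, -0.0932, -0.0]
orientation: [-3.101, 0.331, 0.007]
contact_force: [2.2, 9.4, 0.6]
grip_width: 0.0856
```

```bash
python3 look.py; python3 look.py|head -1
```

```text
t 21.0 p [ 0.4988 -0.0932 -0.    ] xyaw -0.213 z [-0.002  0.023 -1.   ] F [2.2 9.4 0.6] M [ 1.84 -0.42 -0.03] ramp xy 0.1717 -0.0192 j [-0.16  0.52  0.29  2.11 -0.32  0.56  0.16] w 0.08558256074189732
roller top edge cols: [(140, 441), (220, 351), (260, 341), (300, 341), (340, 342), (380, 342), (420, 342), (500, 343)]
scene blob (378, 187, 22, 31)
scene blob (254, 152, 20, 25)
scene blob (280, 140, 38, 32)
stub px 252.40625 165.75 32 ramp xy 0.2108563915937758 0.06324794862703226
t 21.1 p [ 4.988e-01 -9.320e-02 -1.000e-04] xyaw -0.213 z [-0.002  0.023 -1.   ] F [1.2 8.5 2. ] M [ 1.63 -0.33 -0.09] ramp xy 0.1717 -0.0191 j [-0.16  0.52  0.29  2.11 -0.32  0.56  0.16] w 0.08526737431653138
```

Balanced: about 9 N of push, the moment about z near zero (both fingers pressing), steady. Handing in.

```bash
python3 -c "
from h import *
print(hand_in()); st()"
```

```text
the job is handed in; nothing more can be done
None
the job is handed in; nothing more can be done
```

I pushed the copper roller up the ramp from its downhill side with both open fingertips, 2 to 3 mm per move. I handed it in at 21.1 s (limit 42 s) with the fingers still pressing it against the stop.

**Last checks:**
- The push was steady at about 9 N. The moment about the vertical was near zero, so both fingers shared the load.
- Pressing first the near end and then the far end did not turn the roller, so I judge both ends to be against the stop. The camera edges put the roller within about 0.01 rad of the ramp's cross direction.
- The roller never ran back in any of the checks between moves. It was not gripped, straddled or lifted, and the jar, hammer and collar were left alone.

**What disagreed or stayed unsure:**
- **Finger height:** the fingertips seen in two camera views sat about 30 mm higher than the stated tool point implies. My first approach passed over the roller without touching it, so I set the height from the cameras instead.
- **Sideways drift:** the roller started about 0.2 rad askew and moved roughly 15 mm towards the robot-side rail before it squared up. Its near end finished close to that rail and may be touching it.

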